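Index the carousel and hold the clean nipple in the tongs

TASK

Turn the carousel one step anticlockwise seen from above (the red post is its handle), until it clicks in at the next position and the hex nipple, still standing in its socket, has come out from under the clear guard to the red mark. Then take the spring tongs (gripped at the green plates), close the tips on the nipple and lift it out, about 10 cm above where it stood, and finish there, clear of the carousel, still holding the tongs squeezed with the nipple in them. The nipple has been degreased, so never touch it with the gripper itself, and leave the other things on the bench alone.

Things in the scene. Friction and masses are not known exactly. Their poses are not given: they have to be found in the camera images.
- carousel: Fixed indexing carousel: grey base 180 x 190 x 22 mm, on it a turning aluminium disc (diameter 164 mm, top at z = 35 mm). Origin under the disc's axis at table height; its -x side is the pick-up window (red mark on the base edge), roughly facing the robot. Blue socket collars (bore 24, outside 32, 14 mm high) stand on the disc every 90 degrees, 60 mm from the axis.
- disc (a joint): Disc angle, rad, growing anticlockwise from above; limits -0.2 and 3.34. Spring detents at 0 (start), 1.571 (next position, one step) and 3.142. Leaving a detent takes up to about 0.3 N m (5 N at the post), plus 0.13 N m per rad/s of damping; past half way (0.79) it pulls itself into the next detent and stays within 0.1 rad.
- post (a point): Top centre of the red upright post on the disc, the handle to turn it by: round, diameter 16 mm (foot 22 mm over the lowest 6 mm), 45 mm high, top at z = 80 mm, 66 mm from the axis. Moves with the disc: in the carousel's frame at x = -47, y = -47 mm at joint 0 and at x = +47, y = -47 mm after one step.
- carousel_axis (a point): Centre of the disc's top face, on its vertical axis of rotation (z = 35 mm).
- guard (a point): Centre of the top of the clear guard (roof and outer wall, yellow frame), fixed to the carousel over its +y side: x -48 to 48, y 31 to 97 mm in the carousel's frame, top at z = 105 mm; open to front, back and centre.
- window (a point): Point on the disc's top level (z = 35 mm), 60 mm from the axis toward the carousel's -x, by the red mark: where the nipple's socket stands after one step. Axes as the carousel's.
- nipple_mid (a point): Middle of the grey steel hex nipple, on its axis. It stands on end in a socket: 50 mm tall, barrels of diameter 20 mm at both ends, mid hexagon 32 mm over corners and 12 mm high; middle at z = 60 mm, free upper barrel z = 66 to 85 mm. About 90 g; 2 mm play all round. Starts in the socket at the carousel's +y side, under the guard; the socket carries it along.
- nipple: The same nipple; this body's origin lies 14 mm off its axis at mid height. The part's long axis is the body's y axis; use nipple_mid for positions.
- tongs: Loose steel spring tongs, lying flat on the bench: two arms hinged in a dark round boss (diameter 30 mm, 25 mm high). Origin at the boss's centre on the underside; x points along the tongs to the tips (total length 193 mm), z up. About 125 g, balanced near the grip plates.
- tongs_grip (a point): Midway between the two green grip plates, 85 mm ahead of the boss, 17 mm above the underside. Plates 44 mm long, 2 to 32 mm above the underside; over their outsides 56 mm open, 52 mm for carrying (tips about 36 mm apart), 43 mm with a 20 mm part, 32 mm closed. Spring force on each plate: 8 N open, 9.5 N at 52 mm, 13 N at 43 mm, 17 N closed; squeeze with about 25 N to grip a part.
- tongs_tip (a point): Point midway between the two rubber tip pads, 165 mm ahead of the boss (80 mm ahead of tongs_grip), 14 mm above the tongs' underside. Pads 26 mm long, 20 mm high (4 to 24 mm above the underside), 5 mm thick, 44 mm apart when open, closing symmetrically.
- tongs_left (a joint): Closing angle of the tongs' left arm, rad: 0 = open, about 0.076 on a 20 mm part, 0.14 = closed. The right arm mirrors it.
- tape_measure: Yellow tape measure 38 x 78 x 62 mm, bystander; origin at its underside centre.
- elbow_b: Small copper pipe elbow 49 x 49 x 22 mm, bystander; origin at its underside centre.
- marker: White and green marker pen, 135 mm long, 17 mm thick, bystander; origin at its underside centre.

How it is judged:
On the way, in this order (a step that is already met when the one before it is completed fails the run):
1. the carousel has been turned one step and rests in its detent (1.571 +- 0.15 rad) with the nipple standing in its socket at the window (value of joint disc between 1.42 and 1.72 rad and velocity of joint disc between -0.1 and 0.1 rad/s and horizontal distance between nipple_mid and window below 0.018 m and height (world z) of nipple_mid below 0.068 m and angle between nipple's own y axis and vertical below 0.25 rad), for 0.2 s.
2. the tongs, held by the gripper, are closed on the nipple at the window (value of joint disc between 1.42 and 1.72 rad and contact force between tongs and nipple above 0.8 N and contact force between the fingers and tongs above 2 N and horizontal distance between nipple_mid and window below 0.03 m), for 0.1 s.
At the end, for the whole second after the job is handed in: Disc one step on (1.571 +- 0.15 rad); gripper holds the tongs (over 2 N), which nip the nipple (over 0.8 N, within 45 mm of the tip point); nipple middle above z = 130 mm (stood at 60), under 0.04 m/s, not touched by gripper or carousel; tongs clear of the carousel (value of joint disc between 1.42 and 1.72 rad and height (world z) of nipple_mid above 0.13 m and contact force between tongs and nipple above 0.8 N and contact force between the fingers and tongs above 2 N and distance between nipple_mid and tongs_tip below 0.045 m and contact force between each of the arm, the fingers and nipple below 0.1 N and contact force between each of nipple, tongs and carousel below 0.1 N and linear speed of nipple below 0.04 m/s); the arm keeps its last pose, push and grip.
It fails at once if the gripper or arm touches the nipple (contact force between any of the fingers, the arm and nipple above 0.3 N).
It fails at once if a bystander (tape measure, elbow, marker) is moved more than 30 mm (distance of any of tape_measure, elbow_b, marker from where it was at the start of the episode above 0.03 m).
It also fails if it takes over 59 s, if anything falls off the work surface, if the arm or the gripper's body presses on something with over 40 N, if the wrist force passes 120 N, or if a joint passes its speed limit or range.

ROBOT

A 7-joint arm with a two-finger parallel gripper is mounted at the origin on a cart in front of the work surface, level with it; the furniture and walls round the work are solid. World frame = base frame: x ahead of the robot, y to its left, z up, the work surface at z = 0. Lengths are in m, angles in rad, forces in N, time in s.
With the tool pointing down it reaches from about 0.35 to 0.9 m from the base axis. Payload 19.9 kg.
Tool frame: the origin (TCP) lies midway between the tips of the shut fingers; the grasp point (between the pads) lies 19 mm behind it (robot.grip_point_offset is the distance from the TCP to the grasp point, in m); z points along the fingers, y is the line along which they close (so a half turn about z gives the same grasp; the last joint's range is limited). The gripper opens to 85 mm and grips with 20 to 120 N. Pads are 22 mm wide; open, the fingers measure 114 mm over their backs; the gripper's body (76 mm by 85 mm) begins 54 mm behind the grasp point. The pads swing forward as they close: fully open they stand 13 mm farther back than shut.
Start: joints at [-1.369, 0.417, -0.01, 1.614, 0.005, 1.111, -0.053], TCP at [0.15, 0.607, 0.231] pointing down, gripper open.
Joint ranges: [-2.81, 2.81], [-0.39, 2.02], [-1.27, 1.25], [0.06, 2.57], [-1.19, 4.33], [0.19, 2], [-2.82, 2.82]. Speed limits (rad/s): [1.89, 1.89, 2.39, 2.39, 3.01, 3.01, 3.01].

INTERFACE

Orientations are given as a rotation vector (axis times angle).
In Python, from station import robot gives the robot as it stands.
- The arm moves only by the tool apply_moves, never from a script. Its argument "deltas" is a list that holds one entry, the list of rows, each a list of 7 numbers: the shift along the tool's x, y, z scaled (see below), then the turn, a rotation vector about the tool's x, y, z scaled (see below), then the opening, from 0 (shut) to 1 (fully open). In form: [[[dx, dy, dz, rx, ry, rz, claw], ...]]. A call has 1 to 8 rows; each row shifts and turns the commanded pose from where the row before left it, along the tool's axes as they then stand; what a row does not reach is not made up. The controller multiplies each number of a shift by 0.025 m and each number of a turn by 0.08 rad. A row lasts 1/12 s, in which the tool goes at most 41.7 mm and 7.16 degrees, less where a joint would pass 70% of its speed; a pose out of reach is approached as far as the arm can. A call with a number of a shift or a turn outside -1 to 1 is refused whole. A call with a gripper value outside its range is refused whole. The fingers move at their own pace and stop on an object; "squeeze" is the grip in N (left out, the last holds). Time passes only in rows, so rows that do not move let the fingers close. It gives the time, the measured TCP pose, the force, the opening and the grip force at its end, in the units of the state.
- robot.observe(): the state, without advancing time (a new reading comes with each control period).
- robot.capture(name): name is "scene" or "top" or "wrist"; returns a dict with "frame" (420x560x3 uint8, red, green, blue), "fx", "fy", "cx", "cy" (pixels), "world_to_cam" (4x4, takes a point from world to camera coordinates). Camera axes: x right, y down, z forward; pixel columns grow to the right and rows downward; lengths in m; the calibration is good to about 2 mm. A picture is of the moment at which its call begins. There is no depth.
- robot.hand_in(): hands the job in; it is judged then, once.
The state is a dict: "time": time; "joint_positions": joint angles; "joint_velocities": joint speeds; "joint_efforts": joint torques, N m; "eef_pos": TCP position; "orientation": TCP orientation; "ft_force": force on the tool from outside, world axes, zero at the start; "moment": the same for the moment, N m; "opening": opening from 0.0 (shut) to 1.0 (fully open); "grasp_force": force on a finger pad.
Only numpy, scipy, OpenCV 4.12 (cv2) and the standard library are available. Lean on these libraries where they do the work, as an engineer would, in place of code of your own. Each camera call takes 0.05 s, during which the arm holds its last target. There are 200 camera calls.

## Working session

There is one attempt and no reset: what is moved stays moved. The work goes in short steps, Python scripts to look and compute and a tool call to move; the robot and the scene stay as the last step left them, time stands still between calls to the robot, and variables do not carry over. Pictures are saved under pics/ and viewed, at most 14 in all, crops included, and the job is handed in when it is done.

Besides the shell and the picture viewer there is one more tool, called after ">>>" by a JSON object that holds its "method" and its "body". apply_moves: Moves the arm, as the interface text tells. Shifts and turns lie within -1 to 1; 1 stands for 0.025 m of shift or 0.08 rad of turn. Its arguments: {"type":"object","properties":{"deltas":{"type":"array"},"squeeze":{"type":"number"}},"required":["deltas"]}

```bash
mkdir -p pics; ls; cat > h.py <<'E'
import numpy as np,cv2
from station import robot
from scipy.spatial.transform import Rotation as R
def cap(n,f=None):
    c=robot.capture(n)
    if f: cv2.imwrite(f'pics/{f}.png',c['frame'][:,:,::-1])
    return c
def ray(c,u,v):
    T=np.array(c['world_to_cam']);Rm=T[:3,:3];o=-Rm.T@T[:3,3]
    d=Rm.T@np.array([(u-c['cx'])/c['fx'],(v-c['cy'])/c['fy'],1]);return o,d/np.linalg.norm(d)
def onz(c,u,v,z):
    o,d=ray(c,u,v);return o+d*(z-o[2])/d[2]
def tri(*rs):
    A=sum(np.eye(3)-np.outer(d,d) for o,d in rs);b=sum((np.eye(3)-np.outer(d,d))@o for o,d in rs);return np.linalg.solve(A,b)
def proj(c,p):
    q=np.array(c['world_to_cam'])@np.append(p,1);return c['fx']*q[0]/q[2]+c['cx'],c['fy']*q[1]/q[2]+c['cy']
E
python3 - <<'E'
from h import *
import pickle
cs={n:cap(n,n+'0') for n in('top','scene','wrist')}
pickle.dump(cs,open('c0.pkl','wb'))
for n,c in cs.items(): print(n,c['fx'],np.round(ray(c,280,210),3))
s=robot.observe();print(s['time'],s['eef_pos'],s['orientation'],s['opening'])
print(R.from_rotvec(s['orientation']).as_matrix().round(3),robot.grip_point_offset)
cv2.imwrite('pics/ts0.png',np.vstack([cs[n]['frame'][:,:,::-1] for n in('top',)]))
E
```

```text
pics
top 394.5185817449893 [[ 0.315  0.107  1.32 ]
 [ 0.205  0.007 -0.979]]
scene 385.1141298656343 [[ 0.217  0.589  0.811]
 [ 0.396 -0.488 -0.778]]
wrist 333.29165113811166 [[ 0.082  0.624  0.374]
 [ 0.26  -0.065 -0.963]]
0.15 [0.15020675 0.6064329  0.23081712] [-3.80426267e-01 -3.11842976e+00  1.42883928e-03] 0.9983669278430145
[[-0.971  0.24  -0.   ]
 [ 0.24   0.971 -0.001]
 [-0.    -0.001 -1.   ]] 0.0187
```

View pics/top0.png

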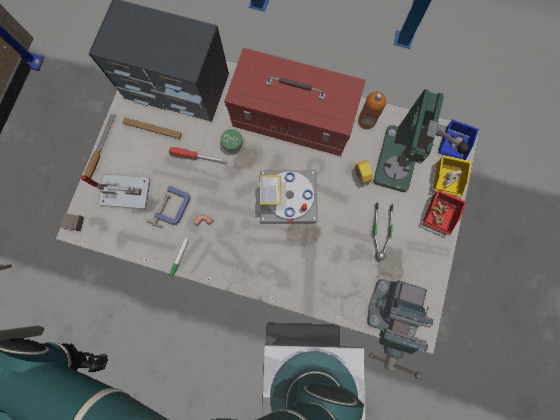

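View pics/scene0.png

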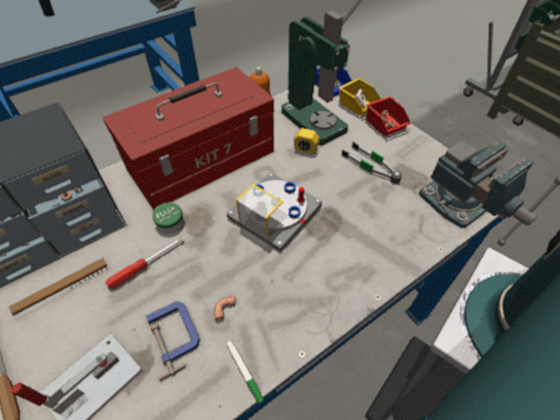

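The top view shows the carousel at (288,195), its guard at (270,190) and the red post at (304,207). The tongs are at (376-390, 205-257), boss at (380,257), tips pointing away. The tape measure is at (364,172), the elbow at (204,220) and the marker at (180,257). Next I measure by colour.

```bash
python3 - <<'E'
from h import *
import pickle
cs=pickle.load(open('c0.pkl','rb'))
def blobs(c,lo,hi,box,mn=4):
    hsv=cv2.cvtColor(c['frame'],cv2.COLOR_RGB2HSV);m=cv2.inRange(hsv,lo,hi)
    k=np.zeros_like(m);u0,v0,u1,v1=box;k[v0:v1,u0:u1]=m[v0:v1,u0:u1]
    n,l,s,ce=cv2.connectedComponentsWithStats(k)
    return [(ce[i].round(1).tolist(),int(s[i,4]),s[i,:4].tolist()) for i in range(1,n) if s[i,4]>=mn]
boxes={'top':[(250,160,325,230),(365,195,400,270)],'scene':[(222,170,328,252),(335,135,408,188)]}
for n in('top','scene'):
    c=cs[n];A,B=boxes[n]
    for nm,lo,hi,b,z in[('red',(0,150,80),(8,255,255),A,.06),('blue',(105,100,50),(128,255,255),A,.049),('green',(50,100,30),(85,255,255),B,.02),('dark',(0,0,0),(180,120,75),B,.02)]:
        for ce,a,bb in blobs(c,lo,hi,b): print(n,nm,ce,a,bb,onz(c,*ce,z).round(3))
a=cs['top']['frame'][155:235,245:330];b=cs['scene']['frame'][165:255,220:330];d=cs['top']['frame'][195:270,360:405]
im=[cv2.resize(x,None,fx=f,fy=f,interpolation=cv2.INTER_CUBIC) for x,f in((a,4),(b,3.5),(d,4))]
H=max(i.shape[0] for i in im);W=im[0].shape[1]+im[1].shape[1]
o=np.zeros((320+0,800,3),np.uint8);x=0
im=[cv2.resize(a,(300,282),interpolation=2),cv2.resize(b,(330,270),interpolation=2),cv2.resize(d,(165,275),interpolation=2)]
for i in im:o[:i.shape[0],x:x+i.shape[1]]=i;x+=i.shape[1]
cv2.imwrite('pics/crop.png',o[:,:,::-1])
E
```

```text
top red [304.2, 205.5] 10 [303, 204, 3, 4] [0.596 0.037 0.06 ]
top blue [289.7, 173.5] 15 [286, 172, 8, 5] [0.707 0.087 0.049]
top blue [286.8, 179.2] 5 [286, 178, 3, 3] [0.687 0.096 0.049]
top blue [291.8, 179.3] 6 [290, 178, 4, 3] [0.687 0.079 0.049]
top blue [307.8, 193.8] 26 [303, 190, 10, 9] [0.638 0.025 0.049]
top blue [288.3, 210.3] 18 [285, 207, 9, 9] [0.581 0.089 0.049]
top blue [291.0, 214.6] 7 [289, 213, 5, 4] [0.567 0.08  0.049]
top green [375.4, 228.2] 16 [375, 223, 2, 12] [ 0.533 -0.203  0.02 ]
top green [390.9, 230.7] 15 [390, 225, 3, 12] [ 0.526 -0.254  0.02 ]
top dark [376.4, 205.8] 12 [375, 203, 3, 6] [ 0.61  -0.208  0.02 ]
top dark [390.8, 207.8] 14 [390, 205, 3, 7] [ 0.604 -0.256  0.02 ]
top dark [373.7, 230.0] 18 [373, 223, 2, 13] [ 0.527 -0.197  0.02 ]
top dark [389.3, 231.3] 15 [388, 227, 3, 11] [ 0.524 -0.249  0.02 ]
top dark [377.1, 256.9] 14 [376, 252, 5, 9] [ 0.438 -0.206  0.02 ]
scene red [301.1, 189.7] 19 [299, 188, 5, 5] [0.599 0.031 0.06 ]
scene red [300.1, 199.7] 14 [298, 197, 6, 5] [0.581 0.06  0.06 ]
scene red [302.3, 220.7] 16 [300, 219, 5, 5] [0.53
[... 212 characters left out ...]
049]
scene green [376.8, 157.0] 70 [372, 152, 11, 11] [ 0.524 -0.244  0.02 ]
scene green [366.2, 165.6] 80 [361, 160, 12, 12] [ 0.529 -0.193  0.02 ]
scene dark [337.5, 136.0] 6 [335, 135, 6, 3] [ 0.667 -0.25   0.02 ]
scene dark [355.5, 146.7] 31 [352, 143, 9, 8] [ 0.597 -0.243  0.02 ]
scene dark [344.7, 153.9] 32 [342, 151, 7, 7] [ 0.605 -0.196  0.02 ]
scene dark [372.2, 156.8] 13 [370, 153, 6, 8] [ 0.535 -0.237  0.02 ]
scene dark [354.5, 160.0] 4 [353, 159, 4, 3] [ 0.568 -0.192  0.02 ]
scene dark [381.0, 162.4] 5 [380, 161, 3, 3] [ 0.502 -0.232  0.02 ]
scene dark [365.5, 168.3] 26 [359, 162, 16, 11] [ 0.525 -0.182  0.02 ]
scene dark [394.7, 179.6] 62 [390, 175, 11, 9] [ 0.438 -0.195  0.02 ]
```

View pics/crop.png

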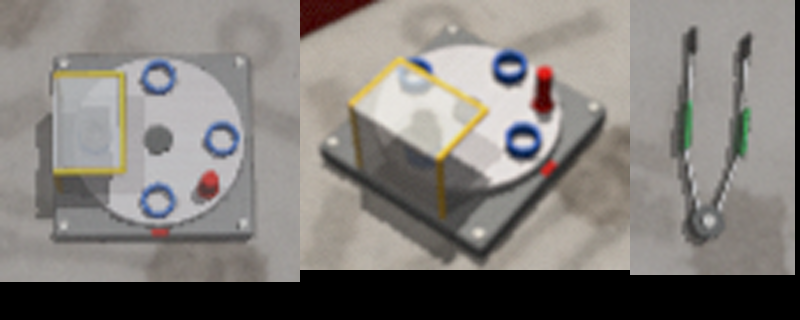

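The crops show the guard on the carousel's left, +y side, and the red mark at the front, so its yaw is near 0. The axis is at about (0.638, 0.087), and the tongs point roughly along +x, with the boss at about (0.44, -0.20). I'll fly to a hover over the carousel and refine with the wrist camera.

>>> {"method": "apply_moves", "body": {"deltas": [[[-0.4, -1, 0, 0, 0, -0.76, 0], [-0.45, -1, 0, 0, 0, -0.76, 0], [-0.5, -0.95, 0, 0, 0, -0.76, 0], [-0.58, -0.92, 0, 0, 0, -0.76, 0], [-0.58, -0.92, 0, 0, 0, 0, 0], [-0.58, -0.92, 0, 0, 0, 0, 0], [-0.58, -0.92, 0, 0, 0, 0, 0], [-0.58, -0.92, 0, 0, 0, 0, 0]]]}}

```text
time: 0.82
eef_pos: [0.2416, 0.4111, 0.2312]
orientation: [0.001, -3.142, 0.0]
ft_force: [0.6, 0.3, 0.1]
opening: 0.0
grasp_force: 0.0
```

>>> {"method": "apply_moves", "body": {"deltas": [[[-0.58, -0.92, 0, 0, 0, 0, 0], [-0.58, -0.92, 0, 0, 0, 0, 0], [-0.58, -0.92, 0, 0, 0, 0, 0], [-0.58, -0.92, 0, 0, 0, 0, 0], [-0.58, -0.92, 0, 0, 0, 0, 0], [-0.58, -0.92, 0, 0, 0, 0, 0], [-0.58, -0.92, 0, 0, 0, 0, 0], [-0.58, -0.92, 0, 0, 0, 0, 0]]]}}

```text
time: 1.48
eef_pos: [0.3576, 0.2272, 0.2313]
orientation: [-0.001, 3.142, 0.0]
ft_force: [-0.5, 0.9, -0.8]
opening: -0.001
grasp_force: 0.0
```

>>> {"method": "apply_moves", "body": {"deltas": [[[-0.58, -0.92, 0, 0, 0, 0, 0], [-0.58, -0.92, 0, 0, 0, 0, 0], [-0.58, -0.92, 0, 0, 0, 0, 0], [-0.58, -0.92, 0, 0, 0, 0, 0], [-0.58, -0.92, 0, 0, 0, 0, 0], [-0.5, -0.8, 0, 0, 0, 0, 0], [0, 0, 0, 0, 0, 0, 0]]]}}

```text
time: 2.07
eef_pos: [0.444, 0.0898, 0.2314]
orientation: [0.007, 3.141, -0.001]
ft_force: [0.5, -0.7, -0.6]
opening: 0.005
grasp_force: 0.0
```

```bash
cat >> h.py <<'E'
def blobs(c,lo,hi,box=(0,0,560,420),mn=10):
    hsv=cv2.cvtColor(c['frame'],cv2.COLOR_RGB2HSV);m=cv2.inRange(hsv,lo,hi)
    k=np.zeros_like(m);u0,v0,u1,v1=box;k[v0:v1,u0:u1]=m[v0:v1,u0:u1]
    n,l,s,ce=cv2.connectedComponentsWithStats(k)
    return [(ce[i].round(1).tolist(),int(s[i,4]),s[i,:4].tolist()) for i in range(1,n) if s[i,4]>=mn]
def st():
    s=robot.observe();Rm=R.from_rotvec(s['orientation'])
    print('t',round(s['time'],2),'p',np.round(s['eef_pos'],4),'F',np.round(s['ft_force'],1),'op',round(s['opening'],3),'g',s['grasp_force']);print('x',Rm.as_matrix()[:,0].round(4),'z',Rm.as_matrix()[:,2].round(4));return s
def goto(p,yaw=0):
    """units needed to TCP p with tool x at azimuth 180+yaw(deg), pointing down"""
    s=robot.observe();Rm=R.from_rotvec(s['orientation']);a=np.radians(180+yaw)
    x=np.array([np.cos(a),np.sin(a),0]);z=np.array([0,0,-1.]);T=R.from_matrix(np.c_[x,np.cross(z,x),z])
    print('turn units',((Rm.inv()*T).as_rotvec()/.08).round(2),'shift units now',(Rm.inv().apply(np.array(p)-s['eef_pos'])/.025).round(2),'after turn',(T.inv().apply(np.array(p)-s['eef_pos'])/.025).round(2))
E
python3 - <<'E'
from h import *
import pickle
st();c=cap('wrist','w1');pickle.dump(c,open('w1.pkl','wb'))
for nm,lo,hi,z in[('red',(0,150,80),(8,255,255),.08),('blue',(105,100,50),(128,255,255),.049),('yel',(22,120,100),(33,255,255),.105)]:
    for ce,a,bb in blobs(c,lo,hi): print(nm,ce,a,bb,onz(c,*ce,z).round(3))
E
```

```text
t 2.07 p [0.444  0.0898 0.2314] F [ 0.5 -0.7 -0.6] op 0.005 g 0.0
x [-1.0e+00  4.3e-03 -8.0e-04] z [ 8.e-04 -9.e-04 -1.e+00]
blue [554.9, 318.1] 163 [550, 304, 10, 28] [0.592 0.398 0.049]
```

View pics/w1.png

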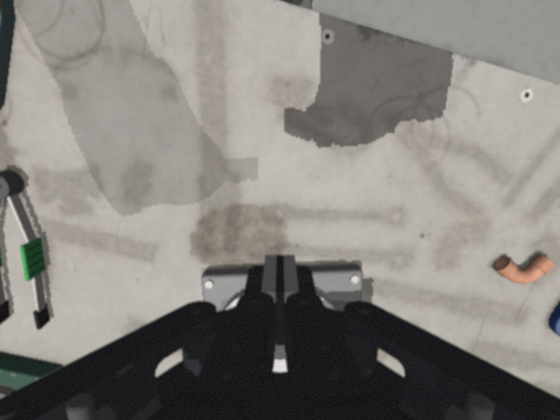

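The wrist view shows tongs at the left edge (boss (8,182), green plate (33,258)), the front of the carousel base at row 270 between columns 205 and 360, and the elbow at (525,268). The camera sits on the robot side, so the fingers hide the carousel. If joint 7 allows it, I'll turn the tool half round so the camera looks ahead.

```bash
python3 - <<'E'
from h import *
print(np.round(robot.observe()['joint_positions'],3))
E
```

```text
[-0.64   0.105  0.394  2.035 -0.047  1.011  1.345]
```

>>> {"method": "apply_moves", "body": {"deltas": [[[0, 0, 0, 0, 0, 1, 0], [0, 0, 0, 0, 0, 1, 0], [0, 0, 0, 0, 0, 1, 0], [0, 0, 0, 0, 0, 1, 0], [0, 0, 0, 0, 0, 1, 0], [0, 0, 0, 0, 0, 1, 0], [0, 0, 0, 0, 0, 1, 0], [0, 0, 0, 0, 0, 1, 0]]]}}

```text
time: 2.78
eef_pos: [0.4418, 0.0943, 0.2312]
orientation: [-0.992, -2.981, 0.0]
ft_force: [0.3, 0.4, -1.1]
opening: 0.003
grasp_force: 0.0
```

>>> {"method": "apply_moves", "body": {"deltas": [[[0, 0, 0, 0, 0, 1, 0], [0, 0, 0, 0, 0, 1, 0], [0, 0, 0, 0, 0, 1, 0], [0, 0, 0, 0, 0, 1, 0], [0, 0, 0, 0, 0, 1, 0], [0, 0, 0, 0, 0, 1, 0], [0, 0, 0, 0, 0, 1, 0], [0, 0, 0, 0, 0, 1, 0]]]}}

```text
time: 3.45
eef_pos: [0.4418, 0.0943, 0.2312]
orientation: [-1.879, -2.517, 0.0]
ft_force: [-0.9, -0.0, -0.8]
opening: 0.002
grasp_force: 0.0
```

>>> {"method": "apply_moves", "body": {"deltas": [[[0, 0, 0, 0, 0, 1, 0], [0, 0, 0, 0, 0, 1, 0], [0, 0, 0, 0, 0, 1, 0], [0, 0, 0, 0, 0, 1, 0], [0, 0, 0, 0, 0, 1, 0], [0, 0, 0, 0, 0, 1, 0], [0, 0, 0, 0, 0, 1, 0], [0, 0, 0, 0, 0, 1, 0]]]}}

```text
time: 4.12
eef_pos: [0.4418, 0.0943, 0.2312]
orientation: [-2.576, -1.798, 0.0]
ft_force: [0.1, -0.5, 1.0]
opening: 0.0
grasp_force: 0.0
```

>>> {"method": "apply_moves", "body": {"deltas": [[[0, 0, 0, 0, 0, 1, 0], [0, 0, 0, 0, 0, 1, 0], [0, 0, 0, 0, 0, 1, 0], [0, 0, 0, 0, 0, 1, 0], [0, 0, 0, 0, 0, 1, 0], [0, 0, 0, 0, 0, 1, 0], [0, 0, 0, 0, 0, 1, 0], [0, 0, 0, 0, 0, 1, 0]]]}}

```text
time: 4.78
eef_pos: [0.4418, 0.0943, 0.2312]
orientation: [-3.011, -0.897, 0.0]
ft_force: [-0.6, 1.0, 0.0]
opening: -0.0
grasp_force: 0.0
```

>>> {"method": "apply_moves", "body": {"deltas": [[[0, 0, 0, 0, 0, 1, 0], [0.3, 0.9, 0, 0, 0, 1, 0], [0.3, 0.9, 0, 0, 0, 1, 0], [0.37, 1, 0, 0, 0, 1, 0], [0.37, 1, 0, 0, 0, 1, 0], [0.37, 1, 0, 0, 0, 1, 0], [0.37, 1, 0, 0, 0, 1, 0], [0, 0, 0, 0, 0, 0.3, 0]]]}}

```text
time: 5.45
eef_pos: [0.5347, -0.0327, 0.2313]
orientation: [3.14, -0.017, 0.001]
ft_force: [-0.5, -1.2, -0.6]
opening: -0.0
grasp_force: 0.0
```

```bash
python3 - <<'E'
from h import *
import pickle
s=st();print(np.round(s['joint_positions'],2));c=cap('wrist','w2');pickle.dump(c,open('w2.pkl','wb'))
for nm,lo,hi,z in[('red',(0,150,80),(8,255,255),.08),('blue',(105,100,50),(128,255,255),.049),('green',(50,100,30),(85,255,255),.032),('yel',(22,120,100),(33,255,255),.105)]:
    for ce,a,bb in blobs(c,lo,hi): print(nm,ce,a,bb,onz(c,*ce,z).round(3))
E
```

```text
t 5.45 p [ 0.5347 -0.0327  0.2313] F [-0.5 -1.2 -0.6] op -0.0 g 0.0
x [ 9.999e-01 -1.070e-02  4.000e-04] z [ 4.0e-04 -1.9e-03 -1.0e+00]
[-0.61  0.32  0.74  1.86 -0.24  1.06 -1.35]
red [198.9, 131.8] 412 [185, 122, 28, 20] [0.593 0.036 0.08 ]
red [166.9, 170.6] 69 [160, 168, 15, 6] [0.56  0.067 0.08 ]
blue [138.4, 14.5] 492 [118, 0, 39, 29] [0.692 0.088 0.049]
blue [210.5, 78.3] 451 [194, 61, 35, 36] [0.639 0.029 0.049]
blue [93.9, 83.8] 317 [78, 65, 25, 36] [0.636 0.136 0.049]
blue [154.3, 146.6] 465 [138, 131, 35, 32] [0.579 0.088 0.049]
green [431.5, 185.0] 503 [422, 166, 20, 41] [ 0.534 -0.192  0.032]
green [477.4, 190.0] 599 [465, 173, 26, 38] [ 0.529 -0.241  0.032]
yel [431.8, 7.7] 613 [414, 0, 44, 21] [ 0.679 -0.143  0.105]
yel [54.1, 73.0] 1543 [0, 4, 88, 138] [0.638 0.136 0.105]
```

View pics/w2.png

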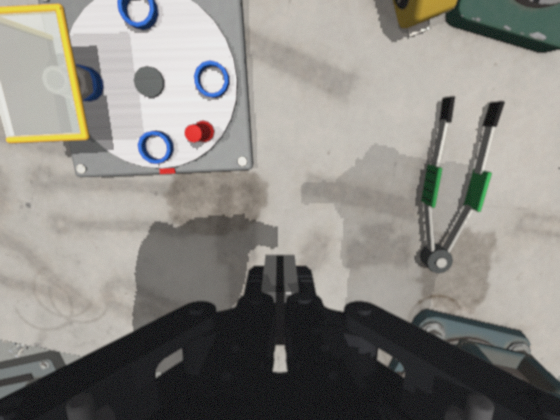

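The wrist view now shows everything: the disc hub at (149,81), the post top at about (195,132), collars at (155,147), (211,78) and (138,10), and the nipple under the guard at (58,80). For the tongs, the boss is at (440,260), plates at (431,185) and (477,190), and tips at (447,108) and (493,113). I compute poses by combining views.

```bash
python3 - <<'E'
from h import *
import pickle
cs=pickle.load(open('c0.pkl','rb'));w=pickle.load(open('w2.pkl','rb'))
T,S=cs['top'],cs['scene']
rr=lambda *a:tri(*[ray(c,u,v) for c,u,v in a]).round(4)
print('collar-y',rr((w,211,78.5),(T,307.8,193.8),(S,289.5,186.7)),'collar-x',rr((w,155,147),(T,289,212),(S,293.9,211.2)))
print('post top',rr((w,194,132),(S,301.1,188.5)), onz(w,194,132,.08))
print('platesL',rr((w,431.5,185),(T,375.4,228.2),(S,366.2,165.6)),'R',rr((w,477.4,190),(T,390.9,230.7),(S,376.8,157)))
print('boss',rr((w,440,260),(T,380,256.5),(S,396,177)),onz(w,440,260,.025))
print('tips',onz(w,447,97,.024),onz(w,493,103,.024),onz(w,447,109,.024),onz(w,493,114,.024))
print('hub',onz(w,149,81,.036),'redmark',onz(w,167,170.6,.022))
b=[onz(w,u,v,.024) for u,v in((81,169),(242,161))];print('bolts',b,np.degrees(np.arctan2(*(b[0]-b[1])[[0,1]])))
E
```

```text
collar-y [0.6397 0.0279 0.0427] collar-x [0.5774 0.0881 0.043 ]
post top [0.5928 0.041  0.0779] [0.5931366  0.04065581 0.08      ]
platesL [ 0.5324 -0.2023  0.0121] R [ 0.526  -0.2541  0.0119]
boss [ 0.441  -0.2183  0.0115] [ 0.44582273 -0.2145382   0.025     ]
tips [ 0.621978   -0.20047647  0.024     ] [ 0.61576756 -0.24736456  0.024     ] [ 0.61052963 -0.20194066  0.024     ] [ 0.60517394 -0.249124    0.024     ]
hub [0.63893463 0.09040686 0.036     ] redmark [0.55125829 0.08700921 0.022     ]
bolts [array([0.55430036, 0.17681645, 0.024     ]), array([0.56075698, 0.00665224, 0.024     ])] -2.172958216219267
```

>>> {"method": "apply_moves", "body": {"deltas": [[[0.42, -0.98, 0, 0, 0, -0.13, 0], [0.42, -0.99, 0, 0, 0, 0, 0], [0.42, -0.99, 0, 0, 0, 0, 0], [0.42, -0.99, 0, 0, 0, 0, 0], [0, 0, 1, 0, 0, 0, 0], [0, 0, 1, 0, 0, 0, 0], [0, 0, 1, 0, 0, 0, 0], [0, 0, 0, 0, 0, 0, 0]]]}}

```text
time: 6.17
eef_pos: [0.5722, 0.0716, 0.1522]
orientation: [3.141, 0.018, -0.01]
ft_force: [-0.8, -0.4, -2.0]
opening: -0.003
grasp_force: 0.0
```

```bash
python3 - <<'E'
from h import *
st();goto((.577,.066,.056))
E
```

```text
t 6.17 p [0.5722 0.0716 0.1522] F [-0.8 -0.4 -2. ] op -0.003 g 0.0
x [ 0.9999  0.0114 -0.0063] z [-6.2e-03 -9.0e-04 -1.0e+00]
turn units [-1.200e-01  2.000e-02 -3.913e+01] shift units now [0.21 0.22 3.85] after turn [-0.19 -0.22  3.85]
```

>>> {"method": "apply_moves", "body": {"deltas": [[[0.2, 0.2, 1, 0, -0.06, 0.15, 0], [0, 0, 1, 0, 0, 0, 0], [0, 0, 1, 0, 0, 0, 0], [0, 0, 0.82, 0, 0, 0, 0], [0, 0, 0, 0, 0, 0, 0]]]}}

```text
time: 6.58
eef_pos: [0.5779, 0.066, 0.0586]
orientation: [3.141, -0.003, -0.014]
ft_force: [-0.9, 0.8, -1.0]
opening: -0.002
grasp_force: 0.0
```

>>> {"method": "apply_moves", "body": {"deltas": [[[0.08, 0.15, 0, 0, 0, 0, 0], [0.08, 0.15, 0, 0, 0, 0, 0], [0.08, 0.15, 0, 0, 0, 0, 0], [0.08, 0.15, 0, 0, 0, 0, 0], [0.117, 0.127, 0, 0, 0, 0, 0], [0.117, 0.127, 0, 0, 0, 0, 0], [0.117, 0.127, 0, 0, 0, 0, 0], [0.117, 0.127, 0, 0, 0, 0, 0]]]}}

```text
time: 7.25
eef_pos: [0.6002, 0.0385, 0.0612]
orientation: [-3.14, 0.004, 0.006]
ft_force: [-0.3, 12.6, 0.5]
opening: -0.003
grasp_force: 5.2
```

```bash
python3 - <<'E'
from h import *
st();goto((.5966,.0384,.056),180)
c=cap('top')
print(blobs(c,(0,150,80),(8,255,255),(250,160,325,230),3))
E
```

```text
t 7.25 p [0.6002 0.0385 0.0612] F [-0.3 12.6  0.5] op -0.003 g 5.235727342078462
x [ 1.     -0.0025 -0.0038] z [-0.0038  0.0018 -1.    ]
turn units [-0.02  0.05 -0.03] shift units now [-0.14  0.    0.21] after turn [-0.14  0.    0.21]
[]
```

>>> {"method": "apply_moves", "body": {"deltas": [[[0.05, -0.1, 0.1, 0, 0, 0, 0], [0.15, -0.05, 0.1, 0, 0, 0, 0], [0.18, 0, 0, 0, 0, 0, 0], [0.18, 0.02, 0, 0, 0, 0, 0], [0.18, 0.02, 0, 0, 0, 0, 0], [0.18, 0.02, 0, 0, 0, 0, 0]]]}}

```text
time: 7.8
eef_pos: [0.6221, 0.0384, 0.0552]
orientation: [3.14, -0.007, -0.009]
ft_force: [-3.4, -1.4, -0.4]
opening: -0.001
grasp_force: 1.5
```

```bash
python3 - <<'E'
from h import *
st()
c=cap('wrist');a=cap('top');b=cap('scene')
x=c['frame'];y=cv2.resize(a['frame'][150:240,240:335],(380,360),interpolation=2);z=cv2.resize(b['frame'][160:260,215:335],(420,350),interpolation=2)
o=np.zeros((600,800,3),np.uint8);o[:360,:380]=y;o[:350,380:]=z;o[360:]=0
k=cv2.resize(x[:300],(448,240));o[360:600,:448]=k
cv2.imwrite('pics/push1.png',o[:,:,::-1])
E
```

```text
t 7.8 p [0.6221 0.0384 0.0552] F [-3.4 -1.4 -0.4] op -0.001 g 1.5295971659361385
x [ 1.     -0.0045 -0.006 ] z [-0.006  -0.0011 -1.    ]
```

View pics/push1.png

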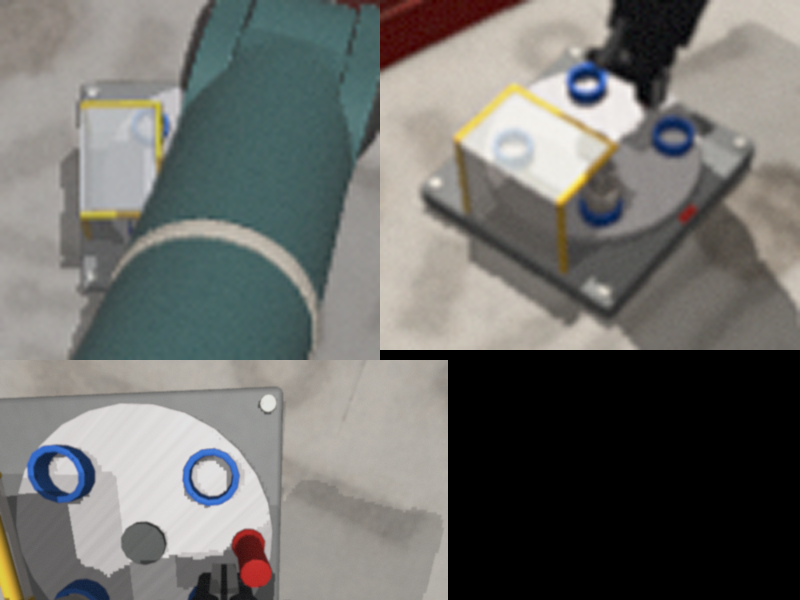

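The pictures show the disc about 40° round, the nipple upright and leaving the guard, and the post just ahead of the fingers. I'll continue pushing along +x.

>>> {"method": "apply_moves", "body": {"deltas": [[[0.15, 0.05, 0, 0, 0, 0, 0], [0.18, 0.03, 0, 0, 0, 0, 0], [0.18, 0, 0, 0, 0, 0, 0], [0.18, 0, 0, 0, 0, 0, 0], [0.1, 0, 0, 0, 0, 0, 0], [0, 0, 0, 0, 0, 0, 0], [0, 0, 0, 0, 0, 0, 0], [0, 0, 0, 0, 0, 0, 0]]]}}

```text
time: 8.62
eef_pos: [0.6423, 0.0369, 0.0555]
orientation: [3.141, -0.006, -0.007]
ft_force: [-0.8, 0.1, -1.0]
opening: 0.0
grasp_force: 0.0
```

```bash
python3 - <<'E'
from h import *
st()
c=cap('wrist')
for nm,lo,hi,z in[('red',(0,150,80),(8,255,255),.08),('blue',(105,100,50),(128,255,255),.049)]:
    for ce,a,bb in blobs(c,lo,hi,mn=60): print(nm,ce,a,bb,onz(c,*ce,z).round(3))
E
```

```text
t 8.62 p [0.6423 0.0369 0.0555] F [-0.8  0.1 -1. ] op 0.0 g 0.0
x [ 1.     -0.004  -0.0046] z [-4.6e-03 -5.0e-04 -1.0e+00]
red [282.6, 202.6] 2006 [262, 171, 41, 63] [0.682 0.036 0.08 ]
blue [182.2, 150.8] 2225 [148, 116, 74, 71] [0.698 0.081 0.049]
blue [56.6, 252.5] 3060 [19, 220, 78, 66] [0.65  0.146 0.049]
blue [312.2, 272.1] 519 [289, 253, 36, 47] [0.639 0.021 0.049]
blue [178.0, 353.8] 72 [172, 349, 11, 11] [0.591 0.092 0.049]
```

The post is at (0.682, 0.036), so the disc has snapped into the next detent with no contact force left. I'll lift off, open, and go above the tongs.

>>> {"method": "apply_moves", "body": {"deltas": [[[-0.1, 0, -0.8, 0, 0, 0, 0], [0, 0, -1, 0, 0, 0, 0], [0, 0, -1, 0, 0, 0, 0], [0, 0, -1, 0, 0, 0, 0], [0, 0, -1, 0, 0, 0, 0], [-0.5, 0.9, -1, 0, 0, 0, 0.5], [-0.55, 1, -0.2, 0, 0, 0, 1], [-0.55, 1, 0, 0, 0, 0, 1]]]}}

```text
time: 9.33
eef_pos: [0.6003, -0.0361, 0.2078]
orientation: [-3.142, 0.005, 0.002]
ft_force: [0.3, -1.0, -0.3]
opening: 0.42
grasp_force: 0.0
```

>>> {"method": "apply_moves", "body": {"deltas": [[[-0.55, 1, 0, 0, 0, 0, 1], [-0.55, 1, 0, 0, 0, 0, 1], [-0.55, 1, 0, 0, 0, 0, 1], [-0.55, 1, 0, 0, 0, 0, 1], [-0.55, 1, 0, 0, 0, 0, 1], [-0.55, 1, 0, 0, 0, 0, 1], [-0.55, 1, 0, 0, 0, 0, 1], [-0.5, 0.4, 0, 0, 0, 0, 1]]]}}

```text
time: 10.0
eef_pos: [0.489, -0.223, 0.2066]
orientation: [3.14, -0.011, -0.007]
ft_force: [-0.6, -0.9, 0.3]
opening: 0.999
grasp_force: 0.0
```

>>> {"method": "apply_moves", "body": {"deltas": [[[0, 0, 0, 0, 0, 0, 1]]]}}

```text
time: 10.08
eef_pos: [0.488, -0.2226, 0.2066]
orientation: [3.141, -0.014, -0.008]
ft_force: [0.2, -0.9, -0.4]
opening: 0.998
grasp_force: 0.0
```

```bash
python3 - <<'E'
from h import *
import pickle
st();c=cap('wrist');t=cap('top')
pickle.dump((c,t),open('w3.pkl','wb'))
for ce,a,bb in blobs(c,(50,100,30),(85,255,255),mn=100): print(ce,a,bb,onz(c,*ce,.02).round(4))
o=np.zeros((420,800,3),np.uint8);o[:,:560]=c['frame'];o[:240,560:]=cv2.resize(t['frame'][155:235,245:325],(240,240),interpolation=2)
cv2.imwrite('pics/w3.png',o[:,:,::-1])
E
```

```text
t 10.08 p [ 0.488  -0.2226  0.2066] F [ 0.2 -0.9 -0.4] op 0.998 g 0.0
x [ 0.9999 -0.0088 -0.0049] z [-4.9e-03 -5.0e-04 -1.0e+00]
[254.0, 145.0] 245 [251, 122, 7, 47] [ 0.5311 -0.1976  0.02  ]
[306.7, 149.9] 239 [302, 128, 11, 45] [ 0.5259 -0.249   0.02  ]
```

View pics/w3.png

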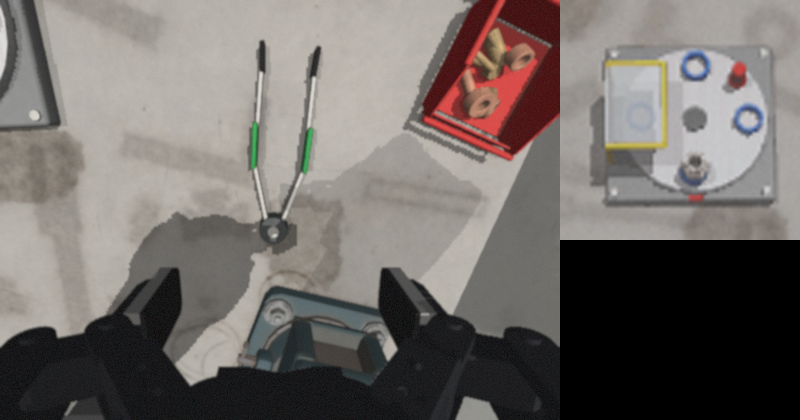

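Step 1 holds: the top crop shows the nipple standing at the red mark. In the wrist view the tongs are centred, with the boss at (274,230), plates at (254,145) and (307,150), and tips at (262,56) and (316,62).

```bash
python3 - <<'E'
from h import *
import pickle
w2=pickle.load(open('w2.pkl','rb'));w3,t=pickle.load(open('w3.pkl','rb'))
print('L',tri(ray(w2,431.5,185),ray(w3,254,145)).round(4),'R',tri(ray(w2,477.4,190),ray(w3,306.7,149.9)).round(4),'boss',tri(ray(w2,440,260),ray(w3,274,230)).round(4))
g=(onz(w3,254,145,.025)+onz(w3,306.7,149.9,.025))/2
b=onz(w3,274,231,.025)
tip=(onz(w3,262,57,.024)+onz(w3,316,63,.024))/2
print(g,b,tip,np.degrees(np.arctan2(*(g-b)[[1,0]])),np.degrees(np.arctan2(*(tip-b)[[1,0]])))
d=(tip-b)/np.linalg.norm(tip-b);print(b+.085*d,b+.165*d)
yaw=np.degrees(np.arctan2(d[1],d[0]));goto((*(b+.085*d)[:2],.004),180+yaw)
E
```

```text
L [ 0.5314 -0.1976  0.0188] R [ 0.5255 -0.2491  0.0178] boss [ 0.4443 -0.2159  0.0223]
[ 0.52893045 -0.22327887  0.025     ] [ 0.44394102 -0.21593394  0.025     ] [ 0.60619458 -0.23172391  0.024     ] -4.939323070164329 -5.558329316687272
[ 0.52853977 -0.22416681  0.0244786 ] [ 0.60816212 -0.23191539  0.02398787]
turn units [-0.    0.06  1.16] shift units now [1.56 0.18 8.09] after turn [1.53 0.03 8.1 ]
```

>>> {"method": "apply_moves", "body": {"deltas": [[[0.75, 0.05, 0, 0, 0.06, 0.6, 1], [0.78, 0.05, 0, 0, 0, 0.56, 1], [0, 0, 1, 0, 0, 0, 1], [0, 0, 1, 0, 0, 0, 1], [0, 0, 1, 0, 0, 0, 1], [0, 0, 1, 0, 0, 0, 1], [0, 0, 0, 0, 0, 0, 1]]]}}

```text
time: 10.77
eef_pos: [0.5274, -0.221, 0.1021]
orientation: [-3.137, 0.148, 0.009]
ft_force: [-0.4, 0.2, -0.5]
opening: 1.002
grasp_force: 0.0
```

```bash
python3 - <<'E'
from h import *
st();goto((.5287,-.2235,.004),180-5.3)
c=cap('wrist','w4')
for ce,a,bb in blobs(c,(50,100,30),(85,255,255),mn=100): print(ce,a,bb,onz(c,*ce,.02).round(4))
E
```

```text
t 10.77 p [ 0.5274 -0.221   0.1021] F [-0.4  0.2 -0.5] op 1.002 g 0.0
x [ 0.9955 -0.0945 -0.0057] z [-0.0056  0.0015 -1.    ]
turn units [-0.01  0.07 -0.03] shift units now [0.08 0.1  3.92] after turn [0.06 0.09 3.92]
[247.2, 217.9] 513 [242, 188, 11, 63] [ 0.5306 -0.1975  0.02  ]
[320.0, 218.5] 542 [314, 189, 13, 62] [ 0.5252 -0.2488  0.02  ]
```

>>> {"method": "apply_moves", "body": {"deltas": [[[0.06, 0.09, 0.96, 0, 0.06, 0, 1], [0, 0, 0.98, 0, 0, 0, 1], [0, 0, 0.98, 0, 0, 0, 1], [0, 0, 0.98, 0, 0, 0, 1], [0, 0, 0, 0, 0, 0, 0.8], [0, 0, 0, 0, 0, 0, 0.66], [0, 0, 0, 0, 0, 0, 0.61], [0, 0, 0, 0, 0, 0, 0.61]]], "squeeze": 25}}

```text
time: 11.48
eef_pos: [0.5318, -0.2261, 0.0112]
orientation: [3.137, -0.151, 0.012]
ft_force: [-0.1, 0.4, 2.4]
opening: 0.614
grasp_force: 8.9
```

>>> {"method": "apply_moves", "body": {"deltas": [[[0, 0, 0, 0, 0, 0, 0.6], [0, 0, 0, 0, 0, 0, 0.6]]]}}

```text
time: 11.65
eef_pos: [0.5319, -0.2261, 0.0113]
orientation: [3.137, -0.151, 0.013]
ft_force: [-1.1, 0.1, 10.7]
opening: 0.607
grasp_force: 11.6
```

>>> {"method": "apply_moves", "body": {"deltas": [[[0, 0, -0.1, 0, 0, 0, 0.6], [0, 0, -0.1, 0, 0, 0, 0.6], [0, 0, 0, 0, 0, 0, 0.6]]]}}

```text
time: 11.9
eef_pos: [0.5311, -0.2258, 0.0151]
orientation: [3.137, -0.151, 0.01]
ft_force: [0.7, -0.2, -0.7]
opening: 0.605
grasp_force: 8.8
```

```bash
python3 - <<'E'
from h import *
st()
c=cap('wrist');b=cap('scene')
o=np.zeros((420,800,3),np.uint8);o[:,:420]=c['frame'][:,70:490];o[:380,420:]=cv2.resize(b['frame'][110:210,310:410],(380,380),interpolation=2)
cv2.imwrite('pics/w5.png',o[:,:,::-1])
E
```

```text
t 11.9 p [ 0.5311 -0.2258  0.0151] F [ 0.7 -0.2 -0.7] op 0.605 g 8.848084509372711
x [ 0.9954 -0.096   0.0066] z [ 0.0065 -0.0011 -1.    ]
```

View pics/w5.png

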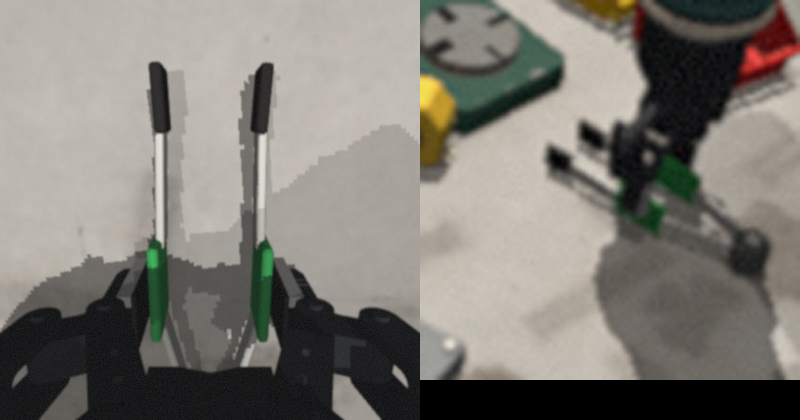

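The tongs are held between the pads and level, and have just left the bench (force about their weight). I'll lift and carry them to a point in front of the window.

>>> {"method": "apply_moves", "body": {"deltas": [[[0, 0, -0.4, 0, 0, 0, 0.6], [0, 0, -0.8, 0, 0, 0, 0.6], [0, 0, -0.8, 0, 0, 0, 0.6], [0, 0, -0.8, 0, 0, -0.2, 0.6], [-0.1, -0.3, -0.8, 0, 0, -0.25, 0.6], [-0.2, -0.7, -0.6, 0, 0, -0.25, 0.6], [-0.2, -0.7, -0.3, 0, 0, -0.25, 0.6], [-0.2, -0.8, 0, 0, 0, -0.25, 0.6]]]}}

```text
time: 12.67
eef_pos: [0.5155, -0.1626, 0.1283]
orientation: [3.14, -0.001, 0.012]
ft_force: [0.4, 0.5, -2.5]
opening: 0.599
grasp_force: 8.8
```

>>> {"method": "apply_moves", "body": {"deltas": [[[-0.2, -0.8, 0, 0, 0, 0, 0.6], [-0.2, -0.8, 0, 0, 0, 0, 0.6], [-0.2, -0.8, 0, 0, 0, 0, 0.6], [-0.2, -0.8, 0, 0, 0, 0, 0.6], [-0.2, -0.8, 0, 0, 0, 0, 0.6], [-0.2, -0.8, 0, 0, 0, 0, 0.6], [-0.2, -0.8, 0, 0, 0, 0, 0.6], [-0.2, -0.8, 0, 0, 0, 0, 0.6]]]}}

```text
time: 13.33
eef_pos: [0.4748, -0.0016, 0.1264]
orientation: [3.141, -0.001, 0.008]
ft_force: [-0.1, -0.3, -0.8]
opening: 0.602
grasp_force: 8.8
```

>>> {"method": "apply_moves", "body": {"deltas": [[[-0.2, -0.8, 0, 0, 0, 0, 0.6], [-0.2, -0.8, 0, 0, 0, 0, 0.6], [-0.2, -0.8, 0, 0, 0, 0, 0.6], [-0.1, -0.4, 0, 0, 0, 0, 0.6], [0, 0, 0, 0, 0, 0, 0.6], [0, 0, 0, 0, 0, 0, 0.6]]]}}

```text
time: 13.83
eef_pos: [0.4578, 0.0675, 0.126]
orientation: [3.141, 0.0, 0.008]
ft_force: [-0.5, -1.6, -0.8]
opening: 0.603
grasp_force: 8.8
```

```bash
python3 - <<'E'
from h import *
import pickle
s=st();c=cap('wrist');b=cap('scene');t=cap('top');pickle.dump((c,b,t),open('w6.pkl','wb'))
print([ (e,a,bb) for e,a,bb in blobs(c,(105,100,50),(128,255,255),mn=60)])
o=np.zeros((600,800,3),np.uint8);o[:420,:560]=c['frame'];o[420:600,:]=0
y=cv2.resize(b['frame'][150:270,205:325],(240,240),interpolation=2);o[:240,560:]=y
y=cv2.resize(t['frame'][150:270,235:355],(240,240),interpolation=2);o[240:480,560:]=y
cv2.imwrite('pics/w6.png',o[:480,:,::-1])
E
```

```text
t 13.83 p [0.4578 0.0675 0.126 ] F [-0.5 -1.6 -0.8] op 0.603 g 8.843893557786942
x [1.e+00 2.e-04 5.e-03] z [ 5.e-03 -6.e-04 -1.e+00]
[([247.8, 50.5], 369, [220, 31, 51, 30])]
```

View pics/w6.png

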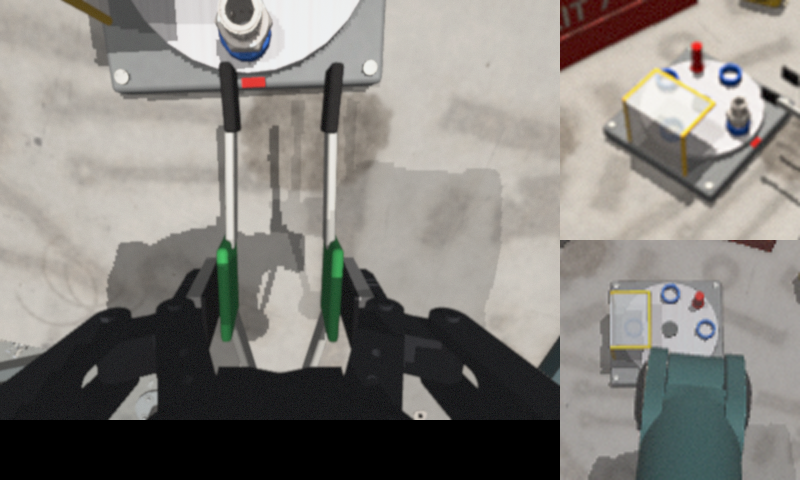

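The wrist view shows the tip ends at (228,66) and (334,66), the same pixels as just after gripping on the bench, so the tongs have not tilted or slipped. The nipple top is at (241,14), ahead and slightly left.

```bash
python3 - <<'E'
from h import *
import pickle
c,b,t=pickle.load(open('w6.pkl','rb'))
print('tip end mid',onz(c,281,66,.1387),'spacing',onz(c,228,66,.1387)-onz(c,334,66,.1387))
print('pad back end',onz(c,281.5,131,.1387))
print('nipple top',onz(c,241,15,.085))
u,v=proj(b,(.579,.0867,.085));print('scene pred of nipple top',u,v,(u-205)*2+560,(v-150)*2)
u,v=proj(c,(.579,.0867,.085));print('wrist pred',u,v)
goto((.4578,.087,.077),180)
E
```

```text
tip end mid [0.54581879 0.06761827 0.1387    ] spacing [7.47939236e-06 3.86218804e-02 0.00000000e+00]
pad back end [0.5228039  0.06740693 0.1387    ]
nipple top [0.57661421 0.08714588 0.085     ]
scene pred of nipple top 294.46229799615764 199.82289512861317 738.9245959923153 99.64579025722634
wrist pred 241.75157141991406 9.552098757707398
turn units [ 0.01 -0.06 -0.02] shift units now [-0.02 -0.82  1.95] after turn [-0.01 -0.82  1.95]
```

>>> {"method": "apply_moves", "body": {"deltas": [[[0, -0.4, 0, 0, -0.06, 0, 0.6], [0, -0.38, 0.2, 0, 0, 0, 0.6], [0, 0, 0.5, 0, 0, 0, 0.6], [0, 0, 0.6, 0, 0, 0, 0.6], [0, 0, 0.6, 0, 0, 0, 0.6], [0, 0, 0, 0, 0, 0, 0.6], [0, 0, 0, 0, 0, 0, 0.6]]]}}

```text
time: 14.57
eef_pos: [0.4574, 0.0872, 0.0777]
orientation: [3.14, -0.001, -0.002]
ft_force: [0.2, 0.3, -0.9]
opening: 0.603
grasp_force: 8.8
```

```bash
python3 - <<'E'
from h import *
import pickle
s=st();goto((.501,.087,.077),180)
c=cap('wrist');b=cap('scene')
for h in(.04,.05,.06,.07):
  pass
print('tip left end from scene/wrist pred',proj(c,(s['eef_pos'][0]+.0765,s['eef_pos'][1],s['eef_pos'][2]+.0127)),proj(c,(.5775,.087,.085)))
o=np.zeros((420,800,3),np.uint8);o[:,:400]=cv2.resize(c['frame'][0:210,180:380],(400,420));o[:400,400:]=cv2.resize(b['frame'][165:245,270:350],(400,400),interpolation=2)
cv2.imwrite('pics/w7.png',o[:,:,::-1])
E
```

```text
t 14.57 p [0.4574 0.0872 0.0777] F [ 0.2  0.3 -0.9] op 0.603 g 8.843585550785065
x [ 1.0e+00 -5.0e-04 -1.4e-03] z [-0.0014 -0.0016 -1.    ]
turn units [ 0.02  0.02 -0.01] shift units now [1.74 0.01 0.03] after turn [1.74 0.01 0.03]
tip left end from scene/wrist pred (np.float64(281.28709826671), np.float64(99.42882071033534)) (np.float64(281.6731016342547), np.float64(-30.66278890857751))
```

View pics/w7.png

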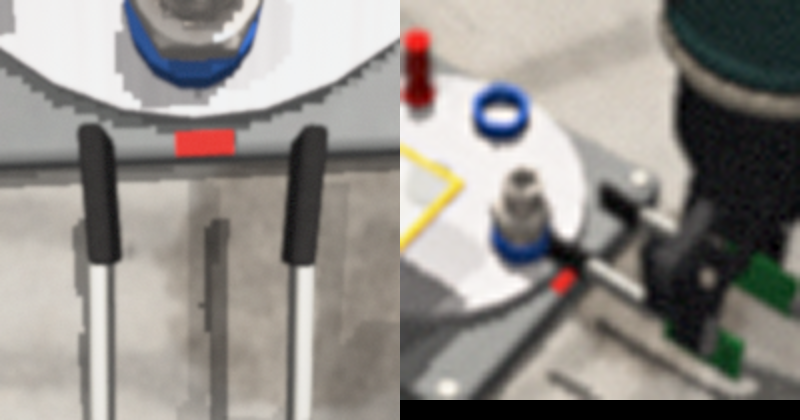

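The nipple is centred between the tips (columns 197 and 202 in the zoom). I check the pad height with the scene view, then advance.

```bash
python3 - <<'E'
from h import *
b=cap('scene')
for z in(.07,.08,.09): print(z,np.round(proj(b,(.534,.106,z)),1),np.round(proj(b,(.5465,.106,z)),1))
print(np.round(proj(b,(.578,.087,.085)),1))
hsv=cv2.cvtColor(b['frame'],cv2.COLOR_RGB2HSV);print(b['frame'][205:225,298:316].mean(2).astype(int))
E
```

```text
0.07 [304.1 217.4] [300.  214.8]
0.08 [304.3 214.8] [300.1 212.3]
0.09 [304.5 212.2] [300.3 209.7]
[294.7 200.1]
[[109 176 232 242 242 240 242 239 210 173 159 114  47   8   9  19  23  36]
 [100 151 210 238 243 243 243 241 197 157 156 127  75  39  21  10  12  19]
 [108 132 194 236 243 243 245 243 195 154 161 154 130  94  58  27  19   3]
 [103 114 184 237 244 244 245 241 184 151 165 168 162 147 116  73  38  16]
 [ 91 103 180 232 244 245 246 231 166 145 166 171 171 170 153 118  72  31]
 [ 78  89 152 209 241 248 247 207 143 149 169 171 171 169 160 130  84  43]
 [ 68  62  94 153 212 242 238 174 125 148 167 173 171 162 140 106  71  46]
 [ 63  45  47  82 138 182 180 133 128 156 174 172 164 144 108  75  55  58]
 [ 56  35  25  31  66 101 103  91 133 162 171 167 144 112  79  55  55  69]
 [ 43  24  22   9  28  39  49  62 104 138 155 144 117  79  54  52  67  91]
 [ 40  29  12  12  16  16  23  33  58  88 108 101  74  50  52  64  88 120]
 [ 68  66  58  32  18  13  18  14  31  65 110 103  74  51  60  92 124 144]
 [116 130 114  70  34  17  17  17  37 103 169 176 141  98  84 115 140 150]
 [148 158 132  82  57  39  26  21  47  98 157 194 200 174 137 131 140 142]
 [150 139 107  84  84  77  60  35  49  76 105 144 179 197 192 176 153 139]
 [120 102  90  97 108 100  80  50  49  64  78  90 115 155 186 206 195 165]
 [ 88  78  90 104 109  98  76  59  49  61  68  79  80  94 130 170 200 194]
 [ 71  91 106 110 100  84  61  53  57  64  87 107 102  87  84 111 148 175]
 [102 127 136 117  86  64  59  55  61  86 117 137 131 115  91  81  91 119]
 [143 154 140 103  67  54  55  61  85 114 137 143 142 134 118 101  83  80]]
```

>>> {"method": "apply_moves", "body": {"deltas": [[[0.25, 0, 0, 0, 0, 0, 0.6], [0.25, 0, 0, 0, 0, 0, 0.6], [0.15, -0.03, 0, 0, 0, 0, 0.6], [0, 0, 0, 0, 0, 0, 0.6]]]}}

```text
time: 15.05
eef_pos: [0.4752, 0.088, 0.0784]
orientation: [3.141, -0.001, 0.002]
ft_force: [0.1, 0.7, -0.9]
opening: 0.603
grasp_force: 8.8
```

Pad mid height is about 0.078, matching the plan. I advance the rest of the way and then close.

>>> {"method": "apply_moves", "body": {"deltas": [[[0.25, 0, 0.03, 0, 0, 0, 0.6], [0.25, 0, 0, 0, 0, 0, 0.6], [0.25, 0, 0, 0, 0, 0, 0.6], [0.25, 0, 0, 0, 0, 0, 0.6], [0, 0, 0, 0, 0, 0, 0.6], [0, 0, 0, 0, 0, 0, 0.6]]]}}

```text
time: 15.55
eef_pos: [0.4992, 0.0877, 0.0772]
orientation: [3.141, -0.001, -0.0]
ft_force: [0.2, -1.0, -1.7]
opening: 0.602
grasp_force: 8.9
```

```bash
python3 - <<'E'
from h import *
st();c=cap('wrist');b=cap('scene')
o=np.zeros((420,800,3),np.uint8);o[:,:400]=cv2.resize(c['frame'][0:210,180:380],(400,420));o[:400,400:]=cv2.resize(b['frame'][165:245,270:350],(400,400),interpolation=2)
cv2.imwrite('pics/w8.png',o[:,:,::-1])
E
```

```text
t 15.55 p [0.4992 0.0877 0.0772] F [ 0.2 -1.  -1.7] op 0.602 g 8.853156119585037
x [ 1.e+00 -7.e-04 -1.e-04] z [-1.e-04 -9.e-04 -1.e+00]
```

View pics/w8.png

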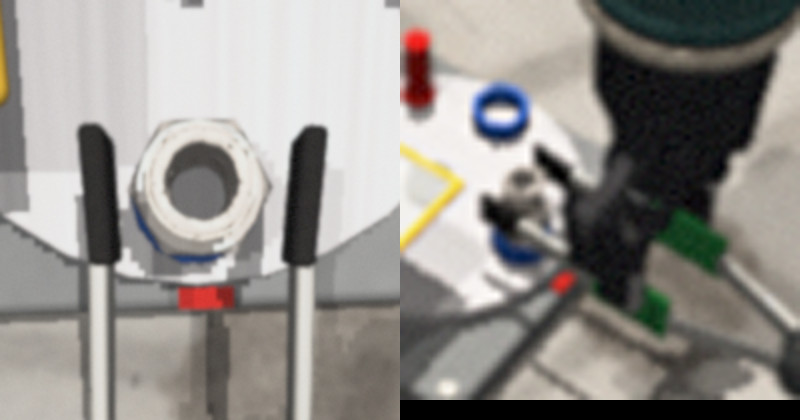

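The barrel is centred between the pads: circle at (202,183) in the zoom, pads spanning rows 125-262. Now I close with 25 N.

>>> {"method": "apply_moves", "body": {"deltas": [[[0, 0, 0, 0, 0, 0, 0.56], [0, 0, 0, 0, 0, 0, 0.52], [0, 0, 0, 0, 0, 0, 0.48], [0, 0, 0, 0, 0, 0, 0.4], [0, 0, 0, 0, 0, 0, 0.4], [0, 0, 0, 0, 0, 0, 0.4], [0, 0, 0, 0, 0, 0, 0.4], [0, 0, 0, 0, 0, 0, 0.4]]], "squeeze": 25}}

```text
time: 16.32
eef_pos: [0.499, 0.0879, 0.0774]
orientation: [3.141, -0.001, -0.0]
ft_force: [-0.5, 0.4, 0.1]
opening: 0.502
grasp_force: 26.6
```

>>> {"method": "apply_moves", "body": {"deltas": [[[0, 0, -0.1, 0, 0, 0, 0.4], [0, 0, -0.2, 0, 0, 0, 0.4], [0, 0, -0.3, 0, 0, 0, 0.4], [0, 0, -0.3, 0, 0, 0, 0.4]]]}}

```text
time: 16.65
eef_pos: [0.4989, 0.0877, 0.1006]
orientation: [3.141, -0.001, -0.0]
ft_force: [1.0, 0.2, -1.0]
opening: 0.497
grasp_force: 26.3
```

>>> {"method": "apply_moves", "body": {"deltas": [[[0, 0, -0.4, 0, 0, 0, 0.4], [0, 0, -0.5, 0, 0, 0, 0.4], [0, 0, -0.5, 0, 0, 0, 0.4], [0, 0, -0.5, 0, 0, 0, 0.4], [0, 0, -0.5, 0, 0, 0, 0.4], [0, 0, -0.4, 0, 0, 0, 0.4], [0, 0, -0.3, 0, 0, 0, 0.4], [0, 0, -0.1, 0, 0, 0, 0.4]]]}}

```text
time: 17.32
eef_pos: [0.4994, 0.0881, 0.1813]
orientation: [-3.141, 0.0, -0.002]
ft_force: [-0.8, -0.0, -2.3]
opening: 0.5
grasp_force: 26.3
```

>>> {"method": "apply_moves", "body": {"deltas": [[[0, 0, 0, 0, 0, 0, 0.4], [0, 0, 0, 0, 0, 0, 0.4], [0, 0, 0, 0, 0, 0, 0.4], [0, 0, 0, 0, 0, 0, 0.4], [0, 0, 0, 0, 0, 0, 0.4], [0, 0, 0, 0, 0, 0, 0.4]]]}}

```text
time: 17.82
eef_pos: [0.4989, 0.0878, 0.1796]
orientation: [3.141, -0.001, -0.001]
ft_force: [-0.4, -0.7, -1.5]
opening: 0.493
grasp_force: 26.3
```

```bash
python3 - <<'E'
from h import *
s=st();c=cap('wrist');b=cap('scene')
print('pred nipple mid scene',proj(b,(.5775,.087,.06+s['eef_pos'][2]-.0774)))
o=np.zeros((420,800,3),np.uint8);o[:,:400]=cv2.resize(c['frame'][0:210,180:380],(400,420));o[:400,400:]=cv2.resize(b['frame'][145:245,250:350],(400,400),interpolation=2)
cv2.imwrite('pics/w9.png',o[:,:,::-1])
E
```

```text
t 17.82 p [0.4989 0.0878 0.1796] F [-0.4 -0.7 -1.5] op 0.493 g 26.335256171878427
x [ 1.e+00 -5.e-04 -4.e-04] z [-4.e-04 -1.e-03 -1.e+00]
pred nipple mid scene (np.float64(295.8365493963048), np.float64(178.58581257653367))
```

View pics/w9.png

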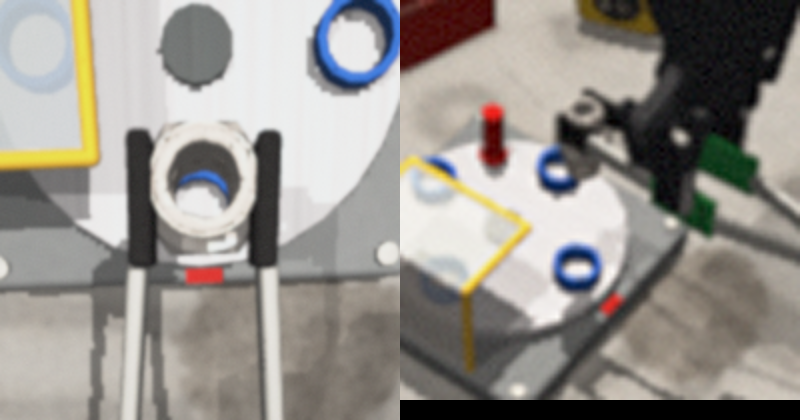

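The nipple is held upright in the tips, about 10 cm up, and its socket below is empty. The disc is still at its detent, so I hand in.

```bash
python3 -c "
from station import robot
print(robot.hand_in())"
```

```text
the job is handed in; nothing more can be done
None
```

I turned the carousel one step, lifted the nipple about 10 cm out of its socket with the spring tongs, and handed the job in at about 18 s, still squeezing with 26 N; the judge returned no verdict.

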